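# Clear, close and start the key-cutting machine

### The arm

A 6-joint arm with a two-finger parallel gripper is mounted at the origin on the work surface. World frame = base frame: x ahead of the robot, y to its left, z up, the work surface at z = 0. Lengths are in m, angles in degrees, forces in N, time in s.
With the tool pointing down it reaches from about 0.25 to 0.725 m from the base axis. Payload 9.7 kg.
Tool frame: the origin (TCP) lies on the centre line of the jaws, within the pads' length; the fingertips stand 19 mm ahead of it and the grasp point (between the pads) is the TCP (bot.tcp_to_tips is the z of the fingertips in the tool frame, in m); z points along the fingers, y is the line along which they close (so a half turn about z gives the same grasp; the last joint's range is limited). The gripper opens to 85 mm and grips with 20 to 120 N. Pads are 22 mm wide; open, the fingers measure 114 mm over their backs; the gripper's body (76 mm by 85 mm) begins 54 mm behind the grasp point. The pads swing forward as they close: fully open they stand 13 mm farther back than shut.
Start: joints at [70.588, 4.979, 10.078, 95.1, 0, 90], TCP at [0.183, 0.519, 0.25] pointing down, gripper open.
Joint ranges: [-179.16, 179.16], [-48.56, 103.87], [-65.8, 70.77], [-126.05, 130.52], [-82.76, 87.17], [-180, 180]. Speed limits (degrees/s): [127.2, 127.2, 147.25, 180, 180, 180].

### API

Orientations are given as [roll, pitch, yaw] about the fixed x, y, z axes, in that order (R = Rz(yaw) Ry(pitch) Rx(roll)).
In Python, from workcell import bot gives the robot as it stands. The module is installed in compiled form; this text tells all that it offers.
- The arm moves only by the tool play_rows, never from a script. Its argument "increments" is a list of rows, each an object with "slide": the shift along the tool's x, y, z in mm, a list of three; "angular": the turn, a rotation vector about the tool's x, y, z in degrees, a list of three; "claw": the opening, from -1 (shut) to 1 (fully open). In form: [{"slide": [x, y, z], "angular": [rx, ry, rz], "claw": claw}, ...]. A call has 1 to 8 rows; each row shifts and turns the commanded pose from where the row before left it, along the tool's axes as they then stand; what a row does not reach is not made up. A row lasts 1/10 s, in which the tool goes at most 50 mm and 8.59 degrees, less where a joint would pass 70% of its speed; a pose out of reach is approached as far as the arm can. A call is refused whole if a number of a shift passes 50 or a number of a turn 8.59, either way. A call with a gripper value outside its range is refused whole. The fingers move at their own pace and stop on an object; "squeeze" is the grip in N (left out, the last holds). Time passes only in rows, so rows that do not move let the fingers close. It gives the time, the measured TCP pose, the force, the opening and the grip force at its end, in the units of the state.
- bot.get_obs(): the state, without advancing time (a new reading comes with each control period).
- bot.camera(name): name is "side" or "top"; returns the picture (384x512x3 uint8, red, green, blue); there is no depth.
- bot.camera_info(name): a dict with "fovy" (degrees; the focal length in pixels is half the picture's height over the tangent of half this angle, whatever the lens; pixels are square), "cx", "cy" (the principal point, pixels), "k1" (the pictures are not rectified: a ray, as slopes to the right and down, at radius r is drawn at 1 + k1 r^2 times it, then the intrinsics apply), "R" (3x3) and "t" (3): a world point X has camera coordinates R X + t. Camera axes: x right, y down, z forward; pixel columns grow to the right and rows downward; lengths in m; the calibration is good to about 2 mm. A picture is of the moment at which its call begins. camera_info takes no time and is no camera call.
- bot.job_done(): hands the job in; it is judged then, once.
The state is a dict: "time": time; "q": joint angles; "qd": joint speeds; "joint_efforts": joint torques, N m; "ee_pos": TCP position; "tcp_rot": TCP orientation; "wrist_force": force on the tool from outside, world axes, zero at the start; "torque": the same for the moment, N m; "opening": finger opening in m; "grasp_force": force on a finger pad.
Only numpy, scipy, OpenCV 4.12 (cv2) and the standard library are available. Lean on these libraries where they do the work, as an engineer would, in place of code of your own. Each camera call takes 0.05 s, during which the arm holds its last target. There are 200 camera calls.

### The job

Get the key-cutting machine going: first move the blue-handled spanner from the machine's bed into the yellow tray and leave it lying inside, then swing the clear guard fully down over the bed. Only then twist the black start knob clockwise all the way to its stop, hold it there for about half a second and let go, so that it springs back; do not disturb the other things on the bench.

Things in the scene. Friction and masses are not known exactly. Their poses are not given: they have to be found in the camera images.
- machine: Grey key-cutting machine, fixed, 260 (x) x 240 (y) mm. Origin: centre of its underside; its front looks to its -x. The flat bed, 50 high, runs from x = -130 to +20; two vice jaws (up to 92 high) and a small cutter stand behind it at x = +27 to +62; the motor housing (x = +74 to +130) is 105 high at most.
- guard (a joint): Hinge of the machine's clear guard, rad: 0 = fully down, level over the bed; grows as it opens up and back; stop at 1.6. It starts open, near upright (1.35 to 1.55), and the stiff hinge stays where left (3 N at the edge moves it). The guard: a plate 150 from hinge to free edge, 200 wide, 5 thick, with 15 mm skirts on its underside, which faces the robot when open.
- guard_hinge (a point): Middle of the guard's hinge line, fixed to the machine at x = +70, height 100; the hinge axis is the machine's y. The lowered guard lies from here 150 towards the machine's -x, its top face 105 above the bench.
- guard_edge (a point): Middle of the guard's free edge, 150 from the hinge line; moves with the guard. A red strip, 16 wide and 7 thick, runs along this edge.
- spanner: Loose vice spanner, 160 long, 0.1 to 0.2 kg, lying flat on the bed, roughly across it. Origin: on its underside, at mid-length; x runs along it, from handle to head. Blue handle x = -80 to +20, 24 wide, 20 high; steel shank 12 wide, 10 high; steel head x = +58 to +80, 30 wide, 12 high. It balances at about x = -15.
- tray: Yellow open tray, fixed, 240 (x) x 140 (y) mm, 30 high, walls and floor 4 thick. Origin: centre of its underside. It stands to the left or right of the machine.
- switch_box: Grey switch box, fixed, 130 x 130 x 70 high, on the other side of the machine from the tray, with the start knob upright in the middle of its top. Origin: centre of its underside.
- start_knob (a joint): Start knob, rad: 0 = at rest, growing clockwise as seen from above to the stop at 1.2. A spring turns it back to 0 when let go (0.05 N m at rest, 0.16 N m at the stop).
- knob_grip (a point): Grip point on the knob's upright axis, 106 above the bench, 15 below the knob's top; turns with the knob. The black bar grip, 64 long along this point's x and 16 thick along its y, spans heights 83 to 121 and stands on a disc of diameter 66. A white mark on top shows its -x end.
- tape_roll: Bystander, to be left alone: roll of masking tape lying flat, outer diameter 100, 24 high mm. Origin: centre of its underside.
- padlock: Bystander, to be left alone: brass padlock lying flat, about 90 x 56 x 24 mm. Origin: centre of its underside.
- blank_box: Bystander, to be left alone: red carton of key blanks, 100 x 130 x 60 high mm. Origin: centre of its underside.
- oil_bottle: Bystander, to be left alone: white bottle with red cap and blue label, diameter 52, 130 high mm. Origin: centre of its underside.
- mug: Bystander, to be left alone: blue mug, diameter 80, 90 high mm. Origin: centre of its underside.
- screw_jar: Bystander, to be left alone: clear jar with steel lid, diameter 68, 80 high mm. Origin: centre of its underside.
There are look-alikes about, which are no part of the job. Of the things shaped like the spanner, the blue one is meant.

How it is judged:
By the outcome, as a careful person would: the job done as asked, in the order asked, and still so for the second after the job is handed in, with the robot touching nothing.
It also fails if it takes over 72 s, if anything falls off the work surface, if the arm or the gripper's body presses on something with over 40 N, if the wrist force passes 120 N, or if a joint passes its speed limit or range.

## Working session

There is one attempt and no reset: what is moved stays moved. The work goes in short steps, Python scripts to look and compute and a tool call to move; the robot and the scene stay as the last step left them, time stands still between calls to the robot, and variables do not carry over. Pictures are saved under pics/ and viewed, at most 10 in all, crops included, and the job is handed in when it is done.

Besides the shell and the picture viewer there is one more tool, called after ">>>" as name(argument=value, ...) on one line, values as JSON. play_rows: Moves the arm, as the interface text tells. Its arguments: {"type":"object","properties":{"increments":{"type":"array"},"squeeze":{"type":"number"}},"required":["increments"]}

```bash
mkdir -p pics; cat > h.py <<'E'
import numpy as np, cv2
from workcell import bot
def snap(n,f):
    im=bot.camera(n); cv2.imwrite(f'pics/{f}.png',im[:,:,::-1]); return im
def K(n):
    c=bot.camera_info(n); return c,192/np.tan(np.radians(c['fovy'])/2)
def ray(n,u,v):
    c,f=K(n); d=np.array([(u-c['cx'])/f,(v-c['cy'])/f]); p=d.copy()
    for _ in range(30): p=d/(1+c['k1']*(p@p))
    R=np.array(c['R']); t=np.array(c['t'])
    return -R.T@t, R.T@np.array([p[0],p[1],1])
def onz(n,u,v,z):
    o,d=ray(n,u,v); return o+d*(z-o[2])/d[2]
def proj(n,X):
    c,f=K(n); x=np.array(c['R'])@np.array(X)+np.array(c['t']); p=x[:2]/x[2]; p=p*(1+c['k1']*(p@p))
    return p*f+[c['cx'],c['cy']]
def tri(a,b):
    (o1,d1),(o2,d2)=ray('top',*a),ray('side',*b)
    s=np.linalg.lstsq(np.c_[d1,-d2],o2-o1,rcond=None)[0]
    p,q=o1+s[0]*d1,o2+s[1]*d2
    return (p+q)/2,np.linalg.norm(p-q)
E
python3 - <<'E'
from h import *
a=snap('top','top0');b=snap('side','side0')
cv2.imwrite('pics/both0.png',cv2.resize(np.vstack([a,b])[:,:,::-1],None,fx=.78,fy=.78))
for n in('top','side'):
    c,f=K(n);print(n,f,c['k1'],-np.array(c['R']).T@np.array(c['t']),np.array(c['R'])[2])
print(bot.get_obs())
E
```

```text
top 443.6006191134075 -0.051156890943811976 [0.19421831 0.01850348 1.53543595] [ 0.19710878  0.00119741 -0.98038089]
side 442.86259470738554 -0.17519725414187023 [0.2513428  1.34977539 0.83830996] [ 0.15648973 -0.86401051 -0.4785361 ]
{'time': 0.1, 'q': array([ 7.05878401e+01,  5.00989110e+00,  1.00379034e+01,  9.51007176e+01,
       -8.14208681e-04,  9.00013142e+01]), 'qd': array([-0.06506848, -0.21785157,  0.12747785, -0.01514646, -0.13136719,
       -0.02650587]), 'joint_efforts': array([-9.77792661e-04, -5.21556830e+01,  4.65655589e+01,  1.60131668e-02,
       -4.01794318e-05,  1.37431928e-05]), 'ee_pos': array([0.18273763, 0.51854894, 0.24962556]), 'tcp_rot': array([-1.79927295e+02,  8.15875692e-04,  1.60586527e+02]), 'wrist_force': array([ 0.78337328,  0.43879809, -0.19646543]), 'torque': array([-0.01852296,  0.01196697,  0.03574263]), 'grasp_force': 0.0, 'opening': 0.08550266334226428}
```

View pics/top0.png

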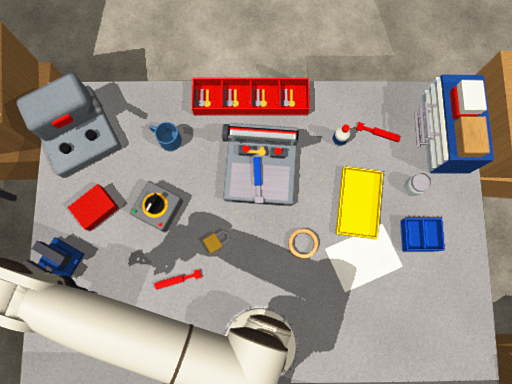

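View pics/side0.png

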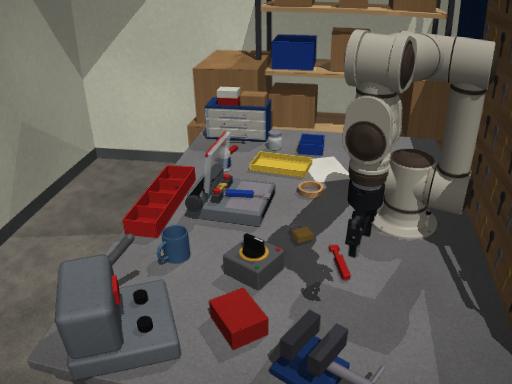

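Top view: the blue-handled spanner lies on the machine bed, handle (257,170) and head near (259,199). Two red-handled look-alikes are at (178,280) and (378,131). The tray is at (360,202), the knob at (156,204), and the guard is upright at (260,133). Only the blue one is on the bed and fits the description. I'll confirm it in a crop and take measurements.

```bash
python3 - <<'E'
from h import *
a=cv2.imread('pics/top0.png');b=cv2.imread('pics/side0.png')
c1=cv2.resize(a[110:215,210:310],(400,420),interpolation=2);c2=cv2.resize(b[215:295,210:300],(400,420),interpolation=2)
cv2.imwrite('pics/crop0.png',np.hstack([c1,c2]))
def m(im,lo,hi,box):
    h=cv2.cvtColor(im,cv2.COLOR_BGR2HSV);k=cv2.inRange(h,lo,hi);z=np.zeros_like(k);x0,y0,x1,y1=box;z[y0:y1,x0:x1]=k[y0:y1,x0:x1];return z
def rect(k):
    c=max(cv2.findContours(k,0,2)[0],key=cv2.contourArea);return cv2.minAreaRect(c)
print('base',proj('top',[0,0,0]))
# tray
k=m(a,(20,120,100),(35,255,255),(320,150,400,260));r=rect(k);bx=cv2.boxPoints(r);P=np.array([onz('top',*p,.03) for p in bx]);print('tray',r,P.round(3),P.mean(0))
k=m(a,(100,120,60),(125,255,255),(240,140,275,205));r=rect(k);bx=cv2.boxPoints(r);P=np.array([onz('top',*p,.07) for p in bx]);print('handle',r,P.round(3),P.mean(0))
# disc yellow ring
k=m(a,(18,120,120),(35,255,255),(130,180,185,230));r=rect(k);print('ring',r,onz('top',*r[0],.075))
k=m(b,(18,120,120),(35,255,255),(220,225,290,275));r=rect(k);print('ring side',r,onz('side',*r[0],.075))
k=m(a,(0,0,0),(180,255,45),(140,188,172,222));r=rect(k);bx=cv2.boxPoints(r);print('bar',r,[onz('top',*p,.121).round(3) for p in bx])
k=m(a,(0,0,190),(180,60,255),(140,188,172,222));print('mark',np.argwhere(k)[:,::-1].tolist(),[onz('top',*p[::-1],.121).round(3) for p in np.argwhere(k)][:6])
# red strip
k=m(a,(0,120,90),(8,255,255),(215,118,305,145));r=rect(k);print('strip',r,cv2.boxPoints(r))
k=m(b,(0,120,90),(8,255,255),(195,125,235,182));r=rect(k);print('strip side',r,cv2.boxPoints(r))
for p in [(224,202),(297,204),(226,135)]:print('mach',onz('top',*p,.05))
E
```

```text
base [259.06050539 345.40265874]
tray ((359.4405822753906, 202.09408569335938), (42.48808670043945, 69.35409545898438), 5.710593223571777) [[ 0.367 -0.259  0.03 ]
 [ 0.61  -0.293  0.03 ]
 [ 0.595 -0.442  0.03 ]
 [ 0.352 -0.404  0.03 ]] [ 0.4809603  -0.34946216  0.03      ]
handle ((256.91693115234375, 170.50460815429688), (27.291250228881836, 6.989222526550293), 86.8201675415039) [[ 0.629  0.021  0.07 ]
 [ 0.631 -0.003  0.07 ]
 [ 0.535 -0.008  0.07 ]
 [ 0.533  0.015  0.07 ]] [0.58197127 0.00609825 0.07      ]
ring ((154.25, 204.75), (24.041629791259766, 24.748737335205078), 45.0) [0.46236431 0.35100376 0.075     ]
ring side ((253.72418212890625, 253.68966674804688), (13.453369140625, 29.065919876098633), 85.2363510131836) [0.45876723 0.36672806 0.075     ]
bar ((154.4230499267578, 203.88458251953125), (16.91835594177246, 16.91835594177246), 56.3099365234375) [array([0.465, 0.379, 0.121]), array([0.496, 0.334, 0.121]), array([0.449, 0.301, 0.121]), array([0.418, 0.346, 0.121])]
mark [[149, 204], [150, 204], [148, 205], [149, 205], [150, 205], [148, 206], [149, 206], [147, 207], [148, 207], [147, 208], [148, 208], [146, 209], [147, 209], [146, 210], [147, 210]] [array([0.456, 0.358, 0.121]), array([0.456, 0.355, 0.121]), array([0.453, 0.361, 0.121]), array([0.453, 0.358, 0.121]), array([0.453, 0.354, 0.121]), array([0.45 , 0.361, 0.121])]
strip ((262.56512451171875, 130.10475158691406), (67.25871276855469, 2.9195613861083984), 4.159642219543457) [[228.91846 129.12135]
 [229.13025 126.20949]
 [296.2118  131.08815]
 [296.      134.00002]]
strip side ((231.5, 148.5), (7.0, 5.0), 90.0) [[229. 145.]
 [234. 145.]
 [234. 152.]
 [229. 152.]]
mach [0.47624049 0.11845121 0.05      ]
mach [ 0.46898037 -0.13028832  0.05      ]
mach [0.71620533 0.11433525 0.05      ]
```

View pics/crop0.png

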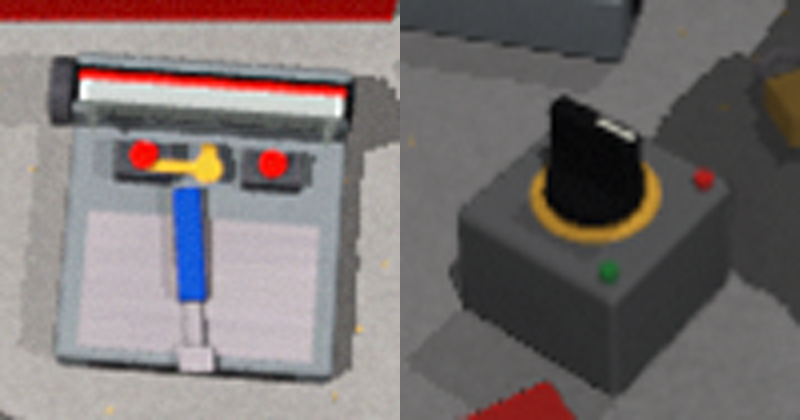

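Crop: the blue handle, crop (175–205, 190–300), has its steel head at the bed's front edge. It is the only blue one and it's on the bed, so it's confirmed. The handle measures about 97 × 24 mm, which fits the 100 × 24 given. I'll turn the tool toward the spanner axis first.

>>> play_rows(increments=[{"slide": [0, 0, 0], "angular": [0, 0, -7.5], "claw": 1}, {"slide": [0, 0, 0], "angular": [0, 0, -7.5], "claw": 1}, {"slide": [0, 0, 0], "angular": [0, 0, -7.5], "claw": 1}, {"slide": [0, 0, 0], "angular": [0, 0, 0], "claw": 1}], squeeze=40)

```text
time: 0.5
ee_pos: [0.1827, 0.5186, 0.2499]
tcp_rot: [-180.0, -0.0, -176.8]
wrist_force: [-0.7, -0.3, 1.1]
opening: 0.0852
grasp_force: 0.0
```

```bash
cat >> h.py <<'E'
from scipy.spatial.transform import Rotation as Ro
def rel(X,yaw=None):
    o=bot.get_obs(); R=Ro.from_euler('xyz',o['tcp_rot'],degrees=True)
    r='' if yaw is None else (R.inv()*Ro.from_euler('xyz',[180,0,yaw],degrees=True)).as_rotvec(degrees=True).round(2)
    print('t',round(o['time'],2),'pos',o['ee_pos'].round(4),'rot',o['tcp_rot'].round(2),'q',o['q'].round(1),'open',round(o['opening'],4),'F',o['wrist_force'].round(1),
      '\n tool shift mm',(R.inv().apply(np.array(X)-o['ee_pos'])*1000).round(1),'turn',r)
E
python3 - <<'E'
from h import *
rel([.565,.005,.25],183.3); print(bot.tcp_to_tips)
s=[tri((229,127.7),(229,145))]
a=cv2.imread('pics/side0.png')
cv2.imwrite('pics/gs.png',cv2.resize(a[120:230,170:290],None,fx=6,fy=5,interpolation=2))
E
```

```text
t 0.5 pos [0.1827 0.5186 0.2499] rot [-1.7996e+02 -2.0000e-02 -1.7680e+02] q [70.6  5.  10.1 95.1  0.  67.4] open 0.0852 F [-0.7 -0.3  1.1] 
 tool shift mm [-3.530e+02 -5.342e+02  2.000e-01] turn [-0.04 -0.02 -0.1 ]
0.019
```

View pics/gs.png

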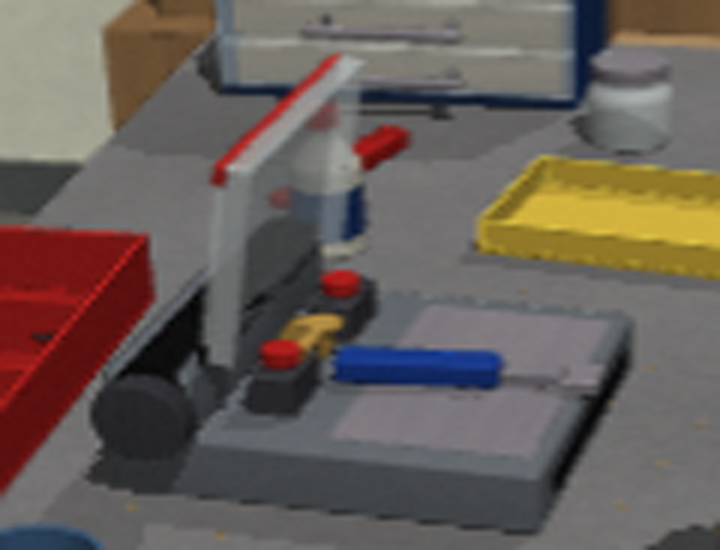

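Side crop: the guard is upright. The red strip's near end is at about side px (206,156) and its far end at (226,131). The blue spanner lies flat with its handle end near the vice, and the approach from above is clear. Moving over it.

>>> play_rows(increments=[{"slide": [-22, -33.4, 0], "angular": [0, 0, 0], "claw": 1}, {"slide": [-22, -33.4, 0], "angular": [0, 0, 0], "claw": 1}, {"slide": [-22, -33.4, 0], "angular": [0, 0, 0], "claw": 1}, {"slide": [-22, -33.4, 0], "angular": [0, 0, 0], "claw": 1}, {"slide": [-22, -33.4, 0], "angular": [0, 0, 0], "claw": 1}, {"slide": [-22, -33.4, 0], "angular": [0, 0, 0], "claw": 1}, {"slide": [-22, -33.4, 0], "angular": [0, 0, 0], "claw": 1}, {"slide": [-22, -33.4, 0], "angular": [0, 0, 0], "claw": 1}])

```text
time: 1.3
ee_pos: [0.3736, 0.2599, 0.2503]
tcp_rot: [180.0, 0.0, -177.2]
wrist_force: [1.3, 0.4, 0.4]
opening: 0.0852
grasp_force: 0.0
```

>>> play_rows(increments=[{"slide": [-22, -33.4, 0], "angular": [0, 0, 0], "claw": 1}, {"slide": [-22, -33.4, 0], "angular": [0, 0, 0], "claw": 1}, {"slide": [-22, -33.4, 0], "angular": [0, 0, 0], "claw": 1}, {"slide": [-22, -33.4, 0], "angular": [0, 0, 0], "claw": 1}, {"slide": [-22, -33.4, 0], "angular": [0, 0, 0], "claw": 1}, {"slide": [-22, -33.4, 0], "angular": [0, 0, 0], "claw": 1}, {"slide": [-22, -33.4, 0], "angular": [0, 0, 0], "claw": 1}, {"slide": [0, 0, 0], "angular": [0, 0, 0], "claw": 1}])

```text
time: 2.1
ee_pos: [0.541, 0.0329, 0.249]
tcp_rot: [-180.0, -0.1, -177.4]
wrist_force: [-0.4, 0.0, -0.3]
opening: 0.0852
grasp_force: 0.0
```

```bash
python3 - <<'E'
from h import *
rel([.562,.005,.073],183.3)
L=tri((229,128),(206,156));R_=tri((296,132.5),(226,131.4));print('strip',L,R_)
print('bed front',tri((224,202),(260.8,215)),tri((297,204.5),(275.3,183.6)))
a=bot.camera('side');b=bot.camera('top')
h=lambda im:cv2.inRange(cv2.cvtColor(im,cv2.COLOR_RGB2HSV),(100,120,60),(125,255,255))
s=h(cv2.imread('pics/side0.png')[:,:,::-1].copy());s[:, :215]=0;s[:,270:]=0;s[:180]=0;s[205:]=0
r=cv2.minAreaRect(max(cv2.findContours(s,0,2)[0],key=cv2.contourArea));print(r,onz('side',*r[0],.065),tri((256.9,170.5),r[0]))
# knob after arm has moved
def dark(im,x0,y0,x1,y1,lo=(0,0,0),hi=(180,255,45)):
    k=cv2.inRange(cv2.cvtColor(im,cv2.COLOR_RGB2HSV),lo,hi);z=np.zeros_like(k);z[y0:y1,x0:x1]=k[y0:y1,x0:x1];return z
cv2.imwrite('pics/k.png',np.hstack([cv2.resize(b[170:240,120:195],(400,400),interpolation=2),cv2.resize(a[215:295,210:300],(400,400),interpolation=2)])[:,:,::-1])
for n,im,bx in(('top',b,(140,186,172,222)),('side',a,(235,228,275,262))):
    w=dark(im,*bx,(0,0,150),(180,60,255));p=np.argwhere(w)[:,::-1].astype(np.float32);print(n,'mark',cv2.fitLine(p,2,0,.01,.01).ravel(),p.min(0),p.max(0),[onz(n,*q,.121).round(3) for q in (p[0],p[-1],p.mean(0))])
E
```

```text
t 2.1 pos [0.541  0.0329 0.249 ] rot [-1.7995e+02 -7.0000e-02 -1.7738e+02] q [ 3.5  3.9  8.8 95.  -0.   0.9] open 0.0852 F [-0.4  0.  -0.3] 
 tool shift mm [-19.9 -28.7 176. ] turn [-0.05 -0.07 -0.68]
strip (array([0.6692634 , 0.09267168, 0.24039484]), np.float64(0.005088130677693467)) (array([ 0.65289668, -0.11243903,  0.24671219]), np.float64(0.003715514543029157))
bed front (array([0.48009797, 0.11890158, 0.04690358]), np.float64(0.00643703606839383)) (array([ 0.47105252, -0.13180443,  0.03420882]), np.float64(0.0017749891772304393))
((239.03453063964844, 192.84393310546875), (27.80362319946289, 7.148001670837402), 3.012787342071533) [0.58080333 0.01311823 0.065     ] (array([0.58328454, 0.00600115, 0.06103115]), np.float64(0.00147563711491901))
top mark [  0.41456375   0.9100203  146.32259    199.45161   ] [140. 186.] [167. 217.] [array([0.517, 0.39 , 0.121]), array([0.414, 0.327, 0.121]), array([0.471, 0.367, 0.121])]
side mark [  1.   0. 260. 240.] [260. 240.] [260. 240.] [array([0.441, 0.362, 0.121]), array([0.441, 0.362, 0.121]), array([0.441, 0.362, 0.121])]
```

View pics/k.png

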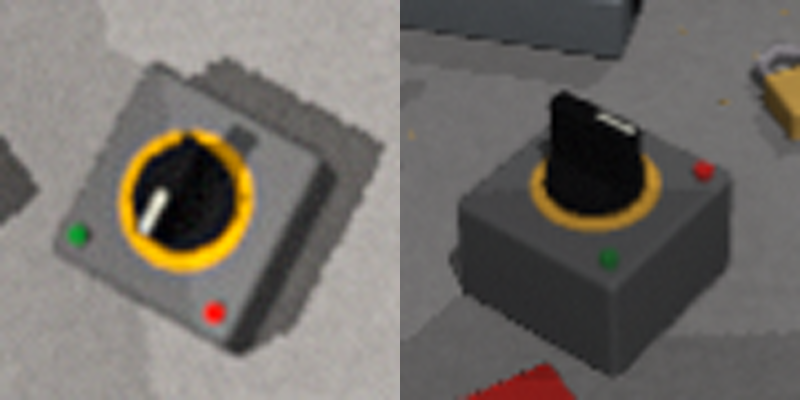

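>>> play_rows(increments=[{"slide": [-23, -28.7, 0], "angular": [0, 0, -0.7], "claw": 1}, {"slide": [0, 0, 40], "angular": [0, 0, 0], "claw": 0.2}, {"slide": [0, 0, 40], "angular": [0, 0, 0], "claw": 0.2}, {"slide": [0, 0, 40], "angular": [0, 0, 0], "claw": 0.2}, {"slide": [0, 0, 30], "angular": [0, 0, 0], "claw": 0.2}, {"slide": [0, 0, 20], "angular": [0, 0, 0], "claw": 0.2}, {"slide": [0, 0, 6], "angular": [0, 0, 0], "claw": 0.2}, {"slide": [0, 0, 0], "angular": [0, 0, 0], "claw": 0.2}])

```text
time: 3.0
ee_pos: [0.5632, 0.0096, 0.0741]
tcp_rot: [180.0, -0.1, -176.2]
wrist_force: [0.5, 0.4, 1.3]
opening: 0.051
grasp_force: 0.0
```

```bash
python3 - <<'E'
from h import *
rel([.565,.005,.072],183.3)
a=snap('side','s1');cv2.imwrite('pics/s1c.png',cv2.resize(a[120:230,170:290],None,fx=6,fy=5,interpolation=2)[:,:,::-1])
E
```

```text
t 3.0 pos [0.5632 0.0096 0.0741] rot [ 1.7999e+02 -6.0000e-02 -1.7622e+02] q [ 1.   7.1 -7.1 75.8  0.  -2.8] open 0.051 F [0.5 0.4 1.3] 
 tool shift mm [-1.5 -4.8  2.1] turn [ 0.01 -0.06  0.48]
```

View pics/s1c.png

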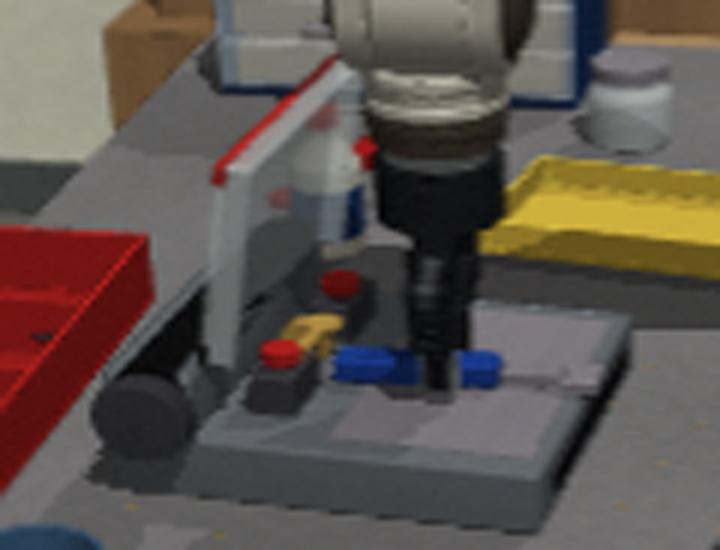

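The fingers straddle the blue handle near crop (440,370), which is its middle. Centring, closing and lifting.

>>> play_rows(increments=[{"slide": [-1, -4.5, 0], "angular": [0, 0, 0], "claw": 0.2}, {"slide": [0, 0, 0], "angular": [0, 0, 0], "claw": -1}, {"slide": [0, 0, 0], "angular": [0, 0, 0], "claw": -1}, {"slide": [0, 0, 0], "angular": [0, 0, 0], "claw": -1}, {"slide": [0, 0, 0], "angular": [0, 0, 0], "claw": -1}, {"slide": [0, 0, 0], "angular": [0, 0, 0], "claw": -1}, {"slide": [0, 0, 0], "angular": [0, 0, 0], "claw": -1}], squeeze=50)

```text
time: 3.75
ee_pos: [0.5657, 0.0043, 0.0754]
tcp_rot: [-180.0, 0.1, -176.2]
wrist_force: [-0.7, -0.3, 6.0]
opening: 0.0228
grasp_force: 50.5
```

>>> play_rows(increments=[{"slide": [0, 0, -10], "angular": [0, 0, 0], "claw": -1}, {"slide": [0, 0, -15], "angular": [0, 0, 0], "claw": -1}, {"slide": [0, 0, -20], "angular": [0, 0, 0], "claw": -1}, {"slide": [0, 0, -20], "angular": [0, 0, 0], "claw": -1}, {"slide": [0, 0, -20], "angular": [0, 0, 0], "claw": -1}, {"slide": [0, 0, -15], "angular": [0, 0, 0], "claw": -1}, {"slide": [0, 0, 0], "angular": [0, 0, 6], "claw": -1}, {"slide": [0, 0, 0], "angular": [0, 0, 5.2], "claw": -1}])

```text
time: 4.55
ee_pos: [0.5654, 0.0044, 0.1757]
tcp_rot: [180.0, 0.1, 172.4]
wrist_force: [0.1, -0.0, -1.4]
opening: 0.0227
grasp_force: 49.6
```

```bash
python3 - <<'E'
from h import *
# grip point 15-ish mm from origin toward handle(+x)
rel([.481+.015,-.350-.002,.172],172)
E
```

```text
t 4.55 pos [0.5654 0.0044 0.1757] rot [1.7999e+02 8.0000e-02 1.7236e+02] q [ 0.4  6.1  3.1 86.9  0.   8.1] open 0.0227 F [ 0.1 -0.  -1.4] 
 tool shift mm [  21.4 -362.5    3.6] turn [0.01 0.08 0.36]
```

>>> play_rows(increments=[{"slide": [2, -35, 0], "angular": [0, 0, 0], "claw": -1}, {"slide": [2, -35, 0], "angular": [0, 0, 0], "claw": -1}, {"slide": [2, -35, 0], "angular": [0, 0, 0], "claw": -1}, {"slide": [2, -35, 0], "angular": [0, 0, 0], "claw": -1}, {"slide": [2, -35, 0], "angular": [0, 0, 0], "claw": -1}, {"slide": [2, -35, 0], "angular": [0, 0, 0], "claw": -1}, {"slide": [2, -35, 0], "angular": [0, 0, 0], "claw": -1}, {"slide": [2, -35, 0], "angular": [0, 0, 0], "claw": -1}])

```text
time: 5.35
ee_pos: [0.5127, -0.2726, 0.175]
tcp_rot: [-180.0, 0.0, 172.6]
wrist_force: [0.6, -0.0, -0.0]
opening: 0.0228
grasp_force: 49.7
```

>>> play_rows(increments=[{"slide": [2, -35, 0], "angular": [0, 0, 0], "claw": -1}, {"slide": [2, -30, 0], "angular": [0, 0, 0], "claw": -1}, {"slide": [1, -17, 0], "angular": [0, 0, 0], "claw": -1}, {"slide": [0, 0, 0], "angular": [0, 0, 0], "claw": -1}, {"slide": [0, 0, 0], "angular": [0, 0, 0], "claw": -1}])

```text
time: 5.85
ee_pos: [0.4977, -0.3515, 0.1744]
tcp_rot: [180.0, -0.0, 172.6]
wrist_force: [1.0, 0.7, -1.5]
opening: 0.0227
grasp_force: 49.7
```

```bash
python3 - <<'E'
from h import *
rel([.496,-.352,.030],172)
a=snap('top','t2');b=snap('side','s2')
k=cv2.inRange(cv2.cvtColor(a,cv2.COLOR_RGB2HSV),(20,120,100),(35,255,255));k[:150]=0;k[260:]=0;k[:,:320]=0;k[:,400:]=0
cv2.imwrite('pics/tr.png',np.hstack([cv2.resize(a[140:260,310:430],(400,400)),cv2.resize(b[100:220,220:340],(400,400))])[:,:,::-1])
E
```

```text
t 5.85 pos [ 0.4977 -0.3515  0.1744] rot [ 1.7997e+02 -1.0000e-02  1.7257e+02] q [-35.2  12.3   9.9  87.6   0.  -27.8] open 0.0227 F [ 1.   0.7 -1.5] 
 tool shift mm [  1.6  -0.8 144.4] turn [ 0.03 -0.01  0.57]
```

View pics/tr.png

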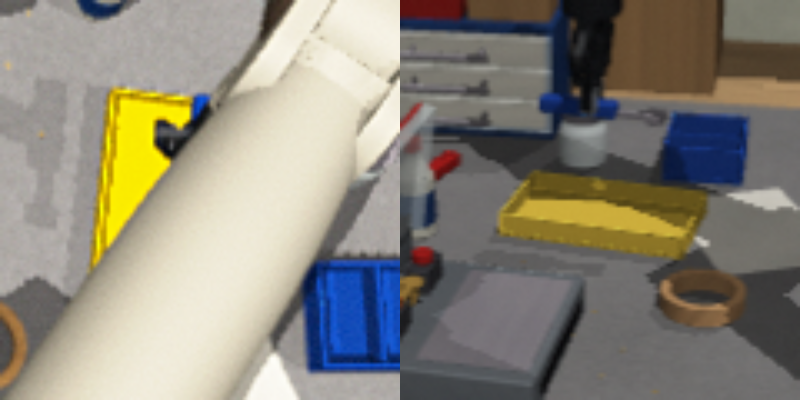

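Spanner held level above the tray. Lowering, part-opening and retreating.

>>> play_rows(increments=[{"slide": [0, 0, 30], "angular": [0, 0, 0], "claw": -1}, {"slide": [0, 0, 30], "angular": [0, 0, 0], "claw": -1}, {"slide": [0, 0, 30], "angular": [0, 0, 0], "claw": -1}, {"slide": [0, 0, 25], "angular": [0, 0, 0], "claw": -1}, {"slide": [0, 0, 15], "angular": [0, 0, 0], "claw": -1}, {"slide": [0, 0, 10], "angular": [0, 0, 0], "claw": -1}, {"slide": [0, 0, 0], "angular": [0, 0, 0], "claw": -1}, {"slide": [0, 0, 0], "angular": [0, 0, 0], "claw": -1}])

```text
time: 6.75
ee_pos: [0.4982, -0.352, 0.0354]
tcp_rot: [-180.0, 0.1, 172.6]
wrist_force: [-0.1, 0.4, -1.2]
opening: 0.0229
grasp_force: 49.7
```

>>> play_rows(increments=[{"slide": [0, 0, 4], "angular": [0, 0, 0], "claw": -1}, {"slide": [0, 0, 1], "angular": [0, 0, 0], "claw": -1}, {"slide": [0, 0, 0], "angular": [0, 0, 0], "claw": -1}, {"slide": [0, 0, 0], "angular": [0, 0, 0], "claw": 0}, {"slide": [0, 0, 0], "angular": [0, 0, 0], "claw": 0}, {"slide": [0, 0, 0], "angular": [0, 0, 0], "claw": 0}, {"slide": [0, 0, 0], "angular": [0, 0, 0], "claw": 0}])

```text
time: 7.45
ee_pos: [0.4977, -0.3519, 0.0294]
tcp_rot: [-180.0, 0.0, 172.6]
wrist_force: [0.5, 0.2, -0.7]
opening: 0.0428
grasp_force: 0.0
```

>>> play_rows(increments=[{"slide": [0, 0, -20], "angular": [0, 0, 0], "claw": 0}, {"slide": [0, 0, -40], "angular": [0, 0, 0], "claw": 0}, {"slide": [0, 0, -45], "angular": [0, 0, 0], "claw": -1}, {"slide": [0, 0, -45], "angular": [0, 0, 0], "claw": -1}, {"slide": [0, 0, -45], "angular": [0, 0, 0], "claw": -1}, {"slide": [0, 0, -45], "angular": [0, 0, 0], "claw": -1}, {"slide": [0, 0, -30], "angular": [0, 0, 0], "claw": -1}, {"slide": [0, 0, 0], "angular": [0, 0, 0], "claw": -1}])

```text
time: 8.25
ee_pos: [0.4983, -0.3524, 0.3046]
tcp_rot: [-179.8, 0.4, 172.6]
wrist_force: [0.8, 0.0, -0.1]
opening: 0.0
grasp_force: 0.0
```

```bash
python3 - <<'E'
from h import *
rel([.70,-.012,.30],176)
b=bot.camera('side')
k=cv2.inRange(cv2.cvtColor(b,cv2.COLOR_RGB2HSV),(100,120,60),(125,255,255));k[:130]=0;k[190:]=0;k[:,:245]=0;k[:,320:]=0
for c in cv2.findContours(k,0,2)[0]:
  if cv2.contourArea(c)>20: r=cv2.minAreaRect(c);print(r,[onz('side',*p,.02).round(3) for p in cv2.boxPoints(r)])
# guard hinge estimate from fixed quantities
E
```

```text
t 8.25 pos [ 0.4983 -0.3524  0.3046] rot [-179.8     0.38  172.59] q [-35.3  15.   27.7 102.3  -0.  -27.9] open 0.0 F [ 0.8  0.  -0.1] 
 tool shift mm [-156.1  363.6    4.3] turn [-0.21  0.37 -3.41]
((273.40771484375, 162.7384796142578), (21.333974838256836, 5.085423946380615), 7.125016689300537) [array([ 0.556, -0.325,  0.02 ]), array([ 0.562, -0.376,  0.02 ]), array([ 0.467, -0.363,  0.02 ]), array([ 0.463, -0.313,  0.02 ])]
((309.0, 144.0), (20.0, 20.0), 90.0) [array([ 0.437, -0.689,  0.02 ]), array([ 0.339, -0.705,  0.02 ]), array([ 0.324, -0.464,  0.02 ]), array([ 0.413, -0.451,  0.02 ])]
```

Spanner lies in the tray: handle at x 0.46–0.56, y about −0.345, inside the walls. Now going behind the guard at a safe height.

>>> play_rows(increments=[{"slide": [0, 0, 0], "angular": [0, 0, -3.4], "claw": -1}, {"slide": [-17.7, 35.4, 0], "angular": [0, 0, 0], "claw": -1}, {"slide": [-17.7, 35.4, 0], "angular": [0, 0, 0], "claw": -1}, {"slide": [-17.7, 35.4, 0], "angular": [0, 0, 0], "claw": -1}, {"slide": [-17.7, 35.4, 0], "angular": [0, 0, 0], "claw": -1}, {"slide": [-17.7, 35.4, 0], "angular": [0, 0, 0], "claw": -1}, {"slide": [-17.7, 35.4, 0], "angular": [0, 0, 0], "claw": -1}, {"slide": [-17.7, 35.4, 0], "angular": [0, 0, 0], "claw": -1}])

```text
time: 9.1
ee_pos: [0.639, -0.1118, 0.2979]
tcp_rot: [180.0, -0.1, 176.0]
wrist_force: [1.3, -1.3, 0.2]
opening: 0.0
grasp_force: 0.0
```

>>> play_rows(increments=[{"slide": [-17.7, 35.4, 0], "angular": [0, 0, 0], "claw": -1}, {"slide": [-17.7, 35.4, 0], "angular": [0, 0, 0], "claw": -1}, {"slide": [-17.7, 35.4, 0], "angular": [0, 0, 0], "claw": -1}, {"slide": [0, 0, 0], "angular": [0, 0, 0], "claw": -1}, {"slide": [0, 0, 0], "angular": [0, 0, 0], "claw": -1}])

```text
time: 9.6
ee_pos: [0.6991, -0.0102, 0.2972]
tcp_rot: [-180.0, -0.2, 176.1]
wrist_force: [-0.1, -0.3, -0.6]
opening: 0.0001
grasp_force: 0.0
```

```bash
python3 - <<'E'
from h import *
rel([.705,-.012,.24],176)
a=snap('side','s3');cv2.imwrite('pics/s3c.png',cv2.resize(a[80:230,150:300],(600,600),interpolation=2)[:,:,::-1])
E
```

```text
t 9.6 pos [ 0.6991 -0.0102  0.2972] rot [-1.7998e+02 -1.7000e-01  1.7608e+02] q [ -0.8  30.8  47.8 107.2  -0.    3.1] open 0.0001 F [-0.1 -0.3 -0.6] 
 tool shift mm [-6.2 -1.3 57.1] turn [-0.02 -0.17  0.08]
```

View pics/s3c.png

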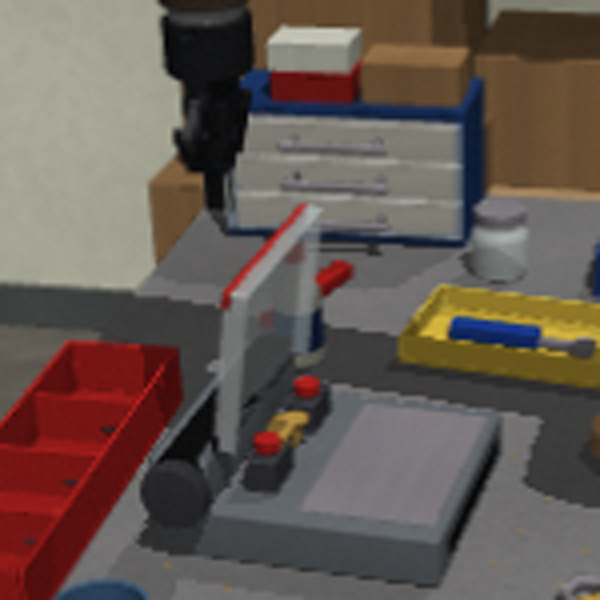

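The fingertip at crop (220,220) is above and behind the guard edge, and the spanner lies in the tray at crop (500,335). Lowering behind the edge.

>>> play_rows(increments=[{"slide": [-7, 0, 0], "angular": [0, 0, 0], "claw": -1}, {"slide": [0, 0, 15], "angular": [0, 0, 0], "claw": -1}, {"slide": [0, 0, 15], "angular": [0, 0, 0], "claw": -1}, {"slide": [0, 0, 15], "angular": [0, 0, 0], "claw": -1}, {"slide": [0, 0, 10], "angular": [0, 0, 0], "claw": -1}, {"slide": [0, 0, 0], "angular": [0, 0, 0], "claw": -1}])

```text
time: 10.25
ee_pos: [0.7048, -0.0131, 0.2429]
tcp_rot: [-180.0, -0.1, 175.9]
wrist_force: [-0.0, 0.2, -0.0]
opening: -0.0003
grasp_force: 0.0
```

>>> play_rows(increments=[{"slide": [8, 0, 0], "angular": [0, 0, 0], "claw": -1}, {"slide": [8, 0, 0], "angular": [0, 0, 0], "claw": -1}, {"slide": [8, 0, 0], "angular": [0, 0, 0], "claw": -1}, {"slide": [8, 0, 0], "angular": [0, 0, 0], "claw": -1}, {"slide": [0, 0, 0], "angular": [0, 0, 0], "claw": -1}])

```text
time: 10.75
ee_pos: [0.6733, -0.0102, 0.2458]
tcp_rot: [-180.0, 0.1, 175.9]
wrist_force: [0.5, -0.1, -0.1]
opening: 0.0001
grasp_force: 0.0
```

>>> play_rows(increments=[{"slide": [9, 0, 0], "angular": [0, 0, 0], "claw": -1}, {"slide": [9, 0, 0], "angular": [0, 0, 0], "claw": -1}, {"slide": [9, 0, 0], "angular": [0, 0, 0], "claw": -1}, {"slide": [9, 0, 0], "angular": [0, 0, 0], "claw": -1}])

```text
time: 11.15
ee_pos: [0.6382, -0.0075, 0.2447]
tcp_rot: [-180.0, 0.1, 175.9]
wrist_force: [2.9, -0.5, 0.0]
opening: 0.0001
grasp_force: 0.9
```

>>> play_rows(increments=[{"slide": [9, 0, 4.5], "angular": [0, 0, 0], "claw": -1}, {"slide": [9, 0, 4.5], "angular": [0, 0, 0], "claw": -1}, {"slide": [9, 0, 4.5], "angular": [0, 0, 0], "claw": -1}, {"slide": [9, 0, 4.5], "angular": [0, 0, 0], "claw": -1}])

```text
time: 11.55
ee_pos: [0.6023, -0.0049, 0.2269]
tcp_rot: [180.0, 0.1, 175.9]
wrist_force: [1.6, -0.1, -0.6]
opening: -0.0
grasp_force: 0.7
```

>>> play_rows(increments=[{"slide": [9, 0, 9], "angular": [0, 0, 0], "claw": -1}, {"slide": [9, 0, 9], "angular": [0, 0, 0], "claw": -1}, {"slide": [9, 0, 9], "angular": [0, 0, 0], "claw": -1}, {"slide": [4.5, 0, 9], "angular": [0, 0, 0], "claw": -1}, {"slide": [4.5, 0, 9], "angular": [0, 0, 0], "claw": -1}, {"slide": [4.5, 0, 9], "angular": [0, 0, 0], "claw": -1}])

```text
time: 12.15
ee_pos: [0.5618, -0.0019, 0.1724]
tcp_rot: [-180.0, 0.1, 176.0]
wrist_force: [0.5, -0.9, -0.1]
opening: 0.0
grasp_force: 0.6
```

```bash
python3 - <<'E'
from h import *
rel([.551,-.005,.124],176)
a=snap('side','s4');cv2.imwrite('pics/s4c.png',cv2.resize(a[110:230,170:290],(480,480),interpolation=2)[:,:,::-1])
E
```

```text
t 12.15 pos [ 0.5618 -0.0019  0.1724] rot [-1.7999e+02  5.0000e-02  1.7596e+02] q [-0.2  5.7  2.2 86.5 -0.   3.9] open 0.0 F [ 0.5 -0.9 -0.1] 
 tool shift mm [10.6 -3.9 48.3] turn [-0.01  0.05 -0.04]
```

View pics/s4c.png

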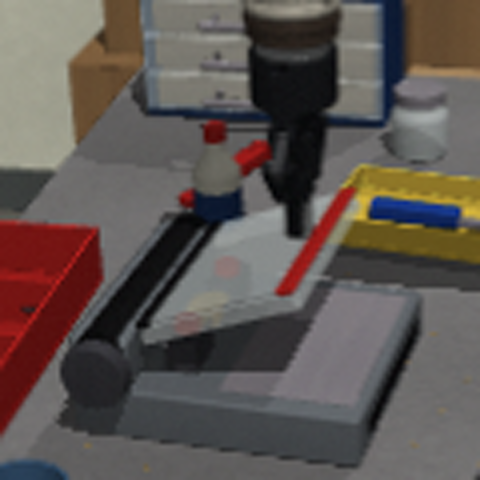

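The guard is following, about 0.4 rad open, with the finger on the plate at crop (295,230) just inside the red strip. Continuing down.

>>> play_rows(increments=[{"slide": [4, 0, 9], "angular": [0, 0, 0], "claw": -1}, {"slide": [3, 0, 10], "angular": [0, 0, 0], "claw": -1}, {"slide": [2, 0, 10], "angular": [0, 0, 0], "claw": -1}, {"slide": [1, 0, 10], "angular": [0, 0, 0], "claw": -1}, {"slide": [0, 0, 5], "angular": [0, 0, 0], "claw": -1}, {"slide": [0, 0, 2], "angular": [0, 0, 0], "claw": -1}, {"slide": [0, 0, 0], "angular": [0, 0, 0], "claw": -1}])

```text
time: 12.9
ee_pos: [0.5519, -0.0008, 0.1261]
tcp_rot: [180.0, -0.0, 176.0]
wrist_force: [0.2, 0.1, -0.9]
opening: 0.0002
grasp_force: 0.0
```

>>> play_rows(increments=[{"slide": [0, 0, 2], "angular": [0, 0, 0], "claw": -1}, {"slide": [0, 0, 2], "angular": [0, 0, 0], "claw": -1}, {"slide": [0, 0, 0], "angular": [0, 0, 0], "claw": -1}])

```text
time: 13.2
ee_pos: [0.5528, -0.0008, 0.124]
tcp_rot: [180.0, 0.2, 176.0]
wrist_force: [-0.6, -0.8, 10.8]
opening: 0.0
grasp_force: 4.6
```

>>> play_rows(increments=[{"slide": [0, 0, 2], "angular": [0, 0, 0], "claw": -1}, {"slide": [0, 0, 1], "angular": [0, 0, 0], "claw": -1}, {"slide": [0, 0, 0], "angular": [0, 0, 0], "claw": -1}])

```text
time: 13.5
ee_pos: [0.5528, -0.0008, 0.1238]
tcp_rot: [180.0, 0.3, 176.0]
wrist_force: [-8.8, 0.2, 27.6]
opening: 0.0002
grasp_force: 13.9
```

>>> play_rows(increments=[{"slide": [0, 0, -15], "angular": [0, 0, 0], "claw": -1}, {"slide": [0, 0, -40], "angular": [0, 0, 0], "claw": -1}, {"slide": [0, 0, -45], "angular": [0, 0, 0], "claw": 0.5}, {"slide": [0, 0, -30], "angular": [0, 0, 0], "claw": 0.5}, {"slide": [0, 0, 0], "angular": [0, 0, 0], "claw": 0.5}])

```text
time: 14.0
ee_pos: [0.5531, -0.0008, 0.2545]
tcp_rot: [180.0, 0.4, 176.0]
wrist_force: [0.2, 0.2, 0.3]
opening: 0.0431
grasp_force: 0.0
```

```bash
python3 - <<'E'
from h import *
a=bot.camera('top');b=bot.camera('side')
H=cv2.COLOR_RGB2HSV
def msk(im,lo,hi,x0,y0,x1,y1):
    k=cv2.inRange(cv2.cvtColor(im,H),lo,hi);z=np.zeros_like(k);z[y0:y1,x0:x1]=k[y0:y1,x0:x1];return z
def hull(k): return cv2.convexHull(np.argwhere(k)[:,::-1].astype(np.int32))
k=msk(a,(18,120,120),(35,255,255),130,180,185,230);e=cv2.fitEllipse(hull(k));print('ring top',e,onz('top',*e[0],.072))
k=msk(b,(15,110,80),(35,255,255),220,225,290,275);e2=cv2.fitEllipse(hull(k));print('ring side',e2,onz('side',*e2[0],.072),tri(e[0],e2[0]))
k=msk(a,(0,0,140),(180,90,255),144,200,153,213);p=np.argwhere(k)[:,::-1].astype(np.float32);l=cv2.fitLine(p,2,0,.01,.01).ravel();print('mark px',len(p),l,p.min(0),p.max(0))
q=[onz('top',l[2]+s*l[0],l[3]+s*l[1],.121) for s in(-3,3)];d=q[1]-q[0];print(q,'ang',np.degrees(np.arctan2(d[1],d[0])))
A=tri((150.6,203.3),(254.3,238));B=tri((147.2,210.6),(262.9,241));d=B[0]-A[0];print(A,B,np.degrees(np.arctan2(d[1],d[0])),np.linalg.norm(d))
P,Q=onz('side',245,233.5,.121),onz('side',264,242,.121);d=Q-P;print(P,Q,np.linalg.norm(d),np.degrees(np.arctan2(d[1],d[0])))
# box top corners from crops
cs=[(120+155/5.33,170+65/5.71),(120+325/5.33,170+160/5.71),(120+235/5.33,170+350/5.71),(120+55/5.33,170+245/5.71)]
C=[onz('top',*c,.07) for c in cs];print('box',np.round(C,3),np.mean(C,0))
# guard strip
k=msk(a,(0,120,90),(8,255,255),210,120,310,210)
for c in cv2.findContours(k,0,2)[0]:
  if cv2.contourArea(c)>15: r=cv2.minAreaRect(c);print('strip top',r,onz('top',*r[0],.106))
rel([.462,.351,.25],None)
E
```

```text
ring top ((154.3521728515625, 204.67459106445312), (24.47126007080078, 25.307249069213867), 49.2015380859375) [0.46317265 0.35135224 0.072     ]
ring side ((253.60545349121094, 252.0352783203125), (17.731061935424805, 29.189170837402344), 88.20646667480469) [0.46139374 0.35528399 0.072     ] (array([0.46286967, 0.35185112, 0.06946722]), np.float64(0.001514285666959994))
mark px 18 [  0.4773229  -0.878728  148.11111   206.77777  ] [146. 203.] [150. 210.]
[array([0.43855317, 0.36458557, 0.121     ]), array([0.45594344, 0.35600947, 0.121     ])] ang -26.25043764217463
(array([0.45887325, 0.35297701, 0.11967714]), np.float64(0.0001942683914205114)) (array([0.43372247, 0.36295575, 0.11953507]), np.float64(0.002322110994007259)) 158.35896202281253 0.027058399364856493
[0.48867188 0.33731329 0.121     ] [0.42834768 0.3693721  0.121     ] 0.06831381082482216 152.01194515609504
box [[0.544 0.373 0.07 ]
 [0.486 0.263 0.07 ]
 [0.373 0.315 0.07 ]
 [0.435 0.432 0.07 ]] [0.45984949 0.34580369 0.07      ]
strip top ((232.5, 179.0), (4.0, 7.0), 90.0) [0.54317516 0.08741374 0.106     ]
t 14.1 pos [ 0.5522 -0.0008  0.2499] rot [1.8000e+02 8.0000e-02 1.7599e+02] q [-0.1  5.2 10.3 95.  -0.   3.9] open 0.0582 F [-0.3  0.6  0.2] 
 tool shift mm [ 1.146e+02  3.446e+02 -3.000e-01] turn
```

>>> play_rows(increments=[{"slide": [0, 0, 0], "angular": [0, 0, 7.7], "claw": 0.3}, {"slide": [0, 0, 0], "angular": [0, 0, 7.7], "claw": 0.3}, {"slide": [0, 0, 0], "angular": [0, 0, 7.6], "claw": 0.3}, {"slide": [26.6, 30.4, 0], "angular": [0, 0, 0], "claw": 0.3}, {"slide": [26.6, 30.4, 0], "angular": [0, 0, 0], "claw": 0.3}, {"slide": [26.6, 30.4, 0], "angular": [0, 0, 0], "claw": 0.3}, {"slide": [26.6, 30.4, 0], "angular": [0, 0, 0], "claw": 0.3}, {"slide": [26.6, 30.4, 0], "angular": [0, 0, 0], "claw": 0.3}])

```text
time: 14.9
ee_pos: [0.5013, 0.1963, 0.2478]
tcp_rot: [-179.9, -0.1, 153.0]
wrist_force: [1.6, -0.1, -0.1]
opening: 0.0553
grasp_force: 0.0
```

>>> play_rows(increments=[{"slide": [26.6, 30.4, 0], "angular": [0, 0, 0], "claw": 0.3}, {"slide": [26.6, 30.4, 0], "angular": [0, 0, 0], "claw": 0.3}, {"slide": [26.6, 30.4, 0], "angular": [0, 0, 0], "claw": 0.3}, {"slide": [26.6, 30.4, 0], "angular": [0, 0, 0], "claw": 0.3}, {"slide": [0, 0, 0], "angular": [0, 0, 0], "claw": 0.3}, {"slide": [0, 0, 0], "angular": [0, 0, 0], "claw": 0.3}])

```text
time: 15.5
ee_pos: [0.4621, 0.3522, 0.2476]
tcp_rot: [-179.9, -0.1, 153.1]
wrist_force: [-0.4, -0.1, 0.1]
opening: 0.0554
grasp_force: 0.0
```

```bash
python3 - <<'E'
from h import *
rel([.463,.352,.107],153)
a=bot.camera('top')
k=cv2.inRange(cv2.cvtColor(a,cv2.COLOR_RGB2HSV),(0,120,90),(8,255,255));k[:165]=0;k[200:]=0;k[:,:215]=0;k[:,305:]=0
p=np.argwhere(k)[:,::-1].astype(np.float32);r=cv2.minAreaRect(p);print('strip',r,[onz('top',*q,.106).round(3) for q in cv2.boxPoints(r)])
h=cv2.inRange(cv2.cvtColor(a,cv2.COLOR_RGB2HSV),(100,120,60),(125,255,255));h[:150]=0;h[260:]=0;h[:,:330]=0;h[:,390:]=0
r=cv2.minAreaRect(np.argwhere(h)[:,::-1].astype(np.float32));print('spanner handle',[onz('top',*q,.024).round(3) for q in cv2.boxPoints(r)])
b=bot.camera('side')
c=np.vstack([np.hstack([cv2.resize(a[120:240,215:395],(400,267),interpolation=2),cv2.resize(b[130:220,180:320],(400,267),interpolation=2)]),np.hstack([cv2.resize(a[150:260,110:275],(400,267),interpolation=2),cv2.resize(b[190:295,180:320],(400,267),interpolation=2)])])
cv2.imwrite('pics/fin.png',c[:,:,::-1])
E
```

```text
t 15.5 pos [0.4621 0.3522 0.2476] rot [-1.7985e+02 -6.0000e-02  1.5310e+02] q [37.3  9.4 14.7 95.4 -0.  64.2] open 0.0554 F [-0.4 -0.1  0.1] 
 tool shift mm [ -1.    0.6 140.6] turn [-0.15 -0.06  0.1 ]
strip ((259.48529052734375, 181.19117736816406), (61.433895111083984, 4.755183696746826), 4.39870548248291) [array([0.536, 0.1  , 0.106]), array([0.552, 0.099, 0.106]), array([ 0.536, -0.104,  0.106]), array([ 0.519, -0.103,  0.106])]
spanner handle [array([ 0.467, -0.335,  0.024]), array([ 0.564, -0.348,  0.024]), array([ 0.561, -0.372,  0.024]), array([ 0.464, -0.358,  0.024])]
```

View pics/fin.png

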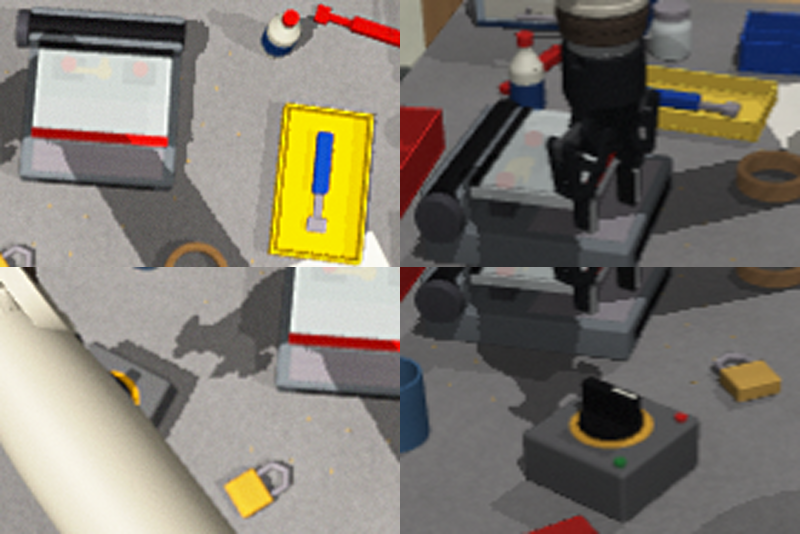

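The guard is level: its strip measures 204 mm wide at height 0.106. The spanner is inside the tray and the gripper is over the knob. Descending.

>>> play_rows(increments=[{"slide": [-1, 0.5, 0], "angular": [0, 0, 0], "claw": 0.3}, {"slide": [0, 0, 35], "angular": [0, 0, 0], "claw": 0.3}, {"slide": [0, 0, 35], "angular": [0, 0, 0], "claw": 0.3}, {"slide": [0, 0, 30], "angular": [0, 0, 0], "claw": 0.3}, {"slide": [0, 0, 20], "angular": [0, 0, 0], "claw": 0.3}, {"slide": [0, 0, 15], "angular": [0, 0, 0], "claw": 0.3}, {"slide": [0, 0, 5], "angular": [0, 0, 0], "claw": 0.3}, {"slide": [0, 0, 0], "angular": [0, 0, 0], "claw": 0.3}], squeeze=40)

```text
time: 16.4
ee_pos: [0.4641, 0.3513, 0.1093]
tcp_rot: [-180.0, -0.0, 153.0]
wrist_force: [-0.0, -0.4, 0.9]
opening: 0.0555
grasp_force: 0.0
```

>>> play_rows(increments=[{"slide": [0, 0, 0], "angular": [0, 0, 0], "claw": -1}, {"slide": [0, 0, 0], "angular": [0, 0, 0], "claw": -1}, {"slide": [0, 0, 0], "angular": [0, 0, 0], "claw": -1}, {"slide": [0, 0, 0], "angular": [0, 0, 0], "claw": -1}, {"slide": [0, 0, 0], "angular": [0, 0, 0], "claw": -1}, {"slide": [0, 0, 0], "angular": [0, 0, 0], "claw": -1}])

```text
time: 17.0
ee_pos: [0.464, 0.3514, 0.1105]
tcp_rot: [180.0, 0.0, 153.0]
wrist_force: [-2.0, -4.6, 6.4]
opening: 0.0156
grasp_force: 40.5
```

```bash
python3 - <<'E'
from h import *
rel([.463,.352,.107],153);o=bot.get_obs();print(o['torque'],o['grasp_force'])
E
```

```text
t 17.0 pos [0.464  0.3514 0.1105] rot [1.7998e+02 5.0000e-02 1.5296e+02] q [37.2  8.8 -1.1 80.  -0.  64.2] open 0.0156 F [-2.  -4.6  6.4] 
 tool shift mm [1.2 0.1 3.5] turn [ 0.02  0.05 -0.04]
[-0.79712156  0.38561741 -0.08190392] 40.45162796974182
```

>>> play_rows(increments=[{"slide": [0, 0, 0], "angular": [0, 0, 6], "claw": -1}, {"slide": [0, 0, 0], "angular": [0, 0, 8], "claw": -1}, {"slide": [0, 0, 0], "angular": [0, 0, 8], "claw": -1}, {"slide": [0, 0, 0], "angular": [0, 0, 8], "claw": -1}, {"slide": [0, 0, 0], "angular": [0, 0, 8], "claw": -1}, {"slide": [0, 0, 0], "angular": [0, 0, 8], "claw": -1}, {"slide": [0, 0, 0], "angular": [0, 0, 8], "claw": -1}, {"slide": [0, 0, 0], "angular": [0, 0, 8], "claw": -1}])

```text
time: 17.8
ee_pos: [0.4629, 0.3506, 0.1104]
tcp_rot: [-179.9, 0.1, 90.7]
wrist_force: [-9.4, -8.3, 10.5]
opening: 0.0154
grasp_force: 41.0
```

```bash
python3 - <<'E'
from h import *
rel([.463,.352,.107],84);o=bot.get_obs();print(o['torque'],o['grasp_force'])
E
```

```text
t 17.8 pos [0.4629 0.3506 0.1104] rot [-1.7992e+02  1.0000e-01  9.0660e+01] q [ 37.2   8.8  -1.2  80.1  -0.  126.5] open 0.0154 F [-9.4 -8.3 10.5] 
 tool shift mm [1.4 0.1 3.4] turn [-0.07  0.11  6.66]
[-1.82253363  1.73006933  0.25780129] 40.97614288330078
```

>>> play_rows(increments=[{"slide": [0, 0, 0], "angular": [0, 0, 4], "claw": -1}, {"slide": [0, 0, 0], "angular": [0, 0, 3], "claw": -1}, {"slide": [0, 0, 0], "angular": [0, 0, 2], "claw": -1}])

```text
time: 18.1
ee_pos: [0.4627, 0.3506, 0.1104]
tcp_rot: [-179.9, 0.1, 81.9]
wrist_force: [-9.2, -9.4, 11.0]
opening: 0.015
grasp_force: 44.0
```

```bash
python3 - <<'E'
from h import *
rel([.463,.352,.107],84);o=bot.get_obs();print(o['torque'],o['grasp_force'])
E
```

```text
t 18.1 pos [0.4627 0.3506 0.1104] rot [-1.7993e+02  1.3000e-01  8.1920e+01] q [ 37.2   8.8  -1.2  80.2  -0.  135.2] open 0.015 F [-9.2 -9.4 11. ] 
 tool shift mm [1.4 0.1 3.4] turn [-0.08  0.13 -2.08]
[-1.9049254   1.73850592  1.08817361] 44.04611885547638
```

Torque rose from 0.26 to 1.09 N·m after 71° of turning, so the knob is at its stop. Holding for about 0.5 s, then letting go fully and retreating.

>>> play_rows(increments=[{"slide": [0, 0, 0], "angular": [0, 0, 0], "claw": -1}, {"slide": [0, 0, 0], "angular": [0, 0, 0], "claw": -1}, {"slide": [0, 0, 0], "angular": [0, 0, 0], "claw": -1}, {"slide": [0, 0, 0], "angular": [0, 0, 0], "claw": -1}, {"slide": [0, 0, 0], "angular": [0, 0, 0], "claw": -1}])

```text
time: 18.6
ee_pos: [0.4627, 0.3506, 0.1104]
tcp_rot: [-179.9, 0.1, 82.1]
wrist_force: [-8.1, -9.9, 9.8]
opening: 0.0158
grasp_force: 43.3
```

>>> play_rows(increments=[{"slide": [0, 0, 0], "angular": [0, 0, 0], "claw": 1}, {"slide": [0, 0, 0], "angular": [0, 0, 0], "claw": 1}, {"slide": [0, 0, 0], "angular": [0, 0, 0], "claw": 1}, {"slide": [0, 0, 0], "angular": [0, 0, 0], "claw": 1}, {"slide": [0, 0, 0], "angular": [0, 0, 0], "claw": 1}, {"slide": [0, 0, 0], "angular": [0, 0, 0], "claw": 1}])

```text
time: 19.2
ee_pos: [0.464, 0.3519, 0.1094]
tcp_rot: [180.0, -0.0, 82.0]
wrist_force: [-0.0, -0.4, 0.2]
opening: 0.0855
grasp_force: 0.0
```

>>> play_rows(increments=[{"slide": [0, 0, -20], "angular": [0, 0, 0], "claw": 1}, {"slide": [0, 0, -40], "angular": [0, 0, 0], "claw": 1}, {"slide": [0, 0, -40], "angular": [0, 0, 0], "claw": 1}, {"slide": [0, 0, -40], "angular": [0, 0, 0], "claw": 1}, {"slide": [0, 0, -20], "angular": [0, 0, 0], "claw": 1}, {"slide": [0, 0, 0], "angular": [0, 0, 0], "claw": 1}])

```text
time: 19.8
ee_pos: [0.4647, 0.3523, 0.273]
tcp_rot: [179.8, -0.2, 82.0]
wrist_force: [0.8, 0.3, -0.1]
opening: 0.0855
grasp_force: 0.0
```

```bash
python3 - <<'E'
from h import *
rel([.463,.352,.107],84)
b=bot.camera('side');a=bot.camera('top');o=cv2.imread('pics/side0.png')[:,:,::-1]
# knob region vs the start image, and mark
for n,im in(('start',o),('now',b)):
    g=im[225:275,225:285].max(2);k=g>110;hs=cv2.cvtColor(np.ascontiguousarray(im[232:248,240:272]),cv2.COLOR_RGB2HSV)
    w=np.argwhere((hs[...,2]>120)&(hs[...,1]<70));d=np.argwhere(im[228:250,235:275].max(2)<40);print(n,'mark',len(w),(w.mean(0)[::-1]+[240,232]) if len(w) else None,'dark',len(d),(d.mean(0)[::-1]+[235,228]).round(1))
k=cv2.inRange(cv2.cvtColor(a,cv2.COLOR_RGB2HSV),(0,120,90),(8,255,255));k[:165]=0;k[200:]=0;k[:,:215]=0;k[:,305:]=0
r=cv2.minAreaRect(np.argwhere(k)[:,::-1].astype(np.float32));print('strip',r)
E
```

```text
t 19.8 pos [0.4647 0.3523 0.273 ] rot [179.77  -0.24  81.99] q [ 37.2   9.9  18.1  97.8   0.  135.2] open 0.0855 F [ 0.8  0.3 -0.1] 
 tool shift mm [ -1.3  -2.3 166. ] turn [ 0.23 -0.24 -2.01]
start mark 11 [258.72727273 238.90909091] dark 254 [252.  243.1]
now mark 10 [258.3 239.2] dark 255 [251.9 243.1]
strip ((259.47796630859375, 181.31423950195312), (61.27036666870117, 4.620216369628906), 4.0141754150390625)
```

The knob's white mark is back at its start pixels, the guard strip hasn't moved, and nothing is touching the robot. Handing in.

```bash
python3 -c "
from workcell import bot
print(bot.job_done())"
```

```text
the job is handed in; nothing more can be done
None
```

I handed the job in at about 20 s: the blue spanner is in the yellow tray, the guard is fully down, and the knob was turned to its stop, held about 0.5 s and sprang back; the final verdict was not shown.

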